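# Proof-pull the anchor cast in a plaster block

## Robot

A 6-joint arm with a two-finger parallel gripper is mounted at the origin on a cart in front of the work surface, level with it; the furniture and walls round the work are solid. World frame = base frame: x ahead of the robot, y to its left, z up, the work surface at z = 0. Lengths are in m, angles in rad, forces in N, time in s.
With the tool pointing down it reaches from about 0.225 to 0.875 m from the base axis. Payload 3.4 kg.
Tool frame: the origin (TCP) lies at the very end of the fingers, on their centre line; the grasp point (between the pads) lies 19 mm behind it; z points along the fingers, y is the direction in which the jaws open and shut (so a half turn about z gives the same grasp; the last joint's range is limited). The gripper opens to 85 mm and grips with 20 to 120 N. Pads are 22 mm wide; open, the fingers measure 114 mm over their backs; the gripper's body (76 mm by 85 mm) begins 54 mm behind the grasp point. The pads swing forward as they close: fully open they stand 13 mm farther back than shut.
Start: joints at [-1.259, 0.276, 1.505, -0, 1.361, -0.121], TCP at [0.241, -0.522, 0.231] pointing down, gripper open.
Joint ranges: [-2.89, 2.89], [-0.75, 2.08], [0.22, 2.7], [-1.18, 4.32], [0.11, 2.71], [-2.7, 2.7]. Speed limits (rad/s): [2.57, 2.57, 3.14, 3.14, 3.14, 3.14].

## Interface

Orientations are given as a unit quaternion [w, x, y, z].
In Python, from rig import manip, viewer, job gives the robot as it stands.
- The arm moves only by the shell command python3 -m crank 'ROWS' [OPENING] [FORCE]. ROWS is JSON, a list of rows, each a list of 6 numbers: the shift along the tool's x, y, z in m, then the turn, a rotation vector about the tool's x, y, z in degrees. In form: [[dx, dy, dz, rx, ry, rz], ...]. A call has 1 to 20 rows; each row is the pose to reach, as a shift and turn from the pose measured when the call began, along the tool's axes at that moment; what a row does not reach only later rows make up. A row lasts 1/8 s, in which the tool goes at most 62.5 mm and 10.7 degrees, less where a joint would pass 70% of its speed; a pose out of reach is approached as far as the arm can. A call with a gripper value outside its range is refused whole. OPENING is the opening, from 0 (shut) to 1 (fully open), set as the call begins (- or left out, the last holds). The fingers move at their own pace and stop on an object; FORCE is the grip in N (left out, the last holds). Time passes only in rows, so rows that repeat a pose let the fingers close. It gives the time, the measured TCP pose, the force and the opening at its end, in the units of the state.
- manip.get_state(): the state, without advancing time (a new reading comes with each control period).
- viewer.get_image(name): name is "scene" or "top" or "wrist"; returns a dict with "frame" (420x560x3 uint8, blue, green, red), "range_z" (420x560 float32, m along the optical axis (not along the pixel's ray), 0 where there is no reading), "intrinsics" (3x3 intrinsics, pixels), "world_from_camera" (4x4, takes a point from camera to world coordinates); the wrist camera has in their place "mount" (4x4, takes a point from camera to tool coordinates, whose origin is the TCP and whose axes are the flange's). Camera axes: x right, y up, looking along -z (the intrinsics and any distortion apply to the point x, -y, -z); pixel columns grow to the right and rows downward; lengths in m; the calibration is good to about 2 mm. The wrist camera is an equidistant fisheye: a pixel r from the principal point sees the ray r / f radians off the axis. A picture is of the moment at which its call begins: read the wrist's pose just before it.
- job.sign_off(): hands the job in, once; it reports no verdict.
The state is a dict: "clock": time; "qpos": joint angles; "qd": joint speeds; "effort": joint torques, N m; "position": TCP position; "ee_rot": TCP orientation; "contact_force": force on the tool from outside, world axes, zero at the start; "moment": the same for the moment, N m; "width": finger opening in m.
Only numpy, scipy, OpenCV 4.12 (cv2) and the standard library are available. Lean on these libraries where they do the work, as an engineer would, in place of code of your own. Each camera call takes 0.05 s, during which the arm holds its last target. There are 200 camera calls.

## Task

Pull-test the anchor in the plaster block: lower the loose steel retaining bar into the slots of the bed's two posts, arch over the blue sleeve, so that it holds the block back, and let go of it. Then take the black grip of the spring gauge and pull it straight out until the red band on its rod has just come fully out of the sleeve, never far past it, since that would overload the anchor. Finish while still holding the load steady at the band, with the bar fully down in its slots and the other things on the bench left where they are.

Things in the scene. Friction and masses are not known exactly. Their poses are not given: they have to be found in the camera images.
- bed: Specimen bed, screwed to the worktop: grey plate 132 x 196 x 14 mm (x -36 to +96) with two dark slotted posts at y = +78 and -78 mm. Origin: on the worktop under the mid-point between the posts. -x is the direction of the pull, y runs from post to post, z up. Behind the posts the block lies between side rails (30 mm high, 75 mm apart) and a back stop (44 mm high, at x = 84 mm).
- bar_seat (a point): Point midway between the posts' slots, 28 mm above the worktop, level with the slot floors; axes as the bed's. The bar's origin comes here when seated. Each slot is open at the top and at both ends in y, 24 mm wide in x, between two 16 mm thick cheeks with rounded tops that end 74 mm above the worktop; the posts are 16 mm wide in y.
- retaining_bar: Loose steel bar, 0.42 kg (varies by 30 %), standing on its lower edge, handle up: 20 mm thick (x), 190 long (y), 44 high (z), same either way round. An arch 38 mm wide and 34 mm high, cut in the middle of its lower edge, passes over the gauge's sleeve. Origin: middle of the lower edge.
- bar_handle (a point): Middle of the bar's bow handle, 74 mm above the bar's origin, axes as the bar's: a black square grip 12 x 12 mm, 104 mm long along y, on two 10 mm pins 84 mm apart, 24 mm of free height below it. With the bar seated it is 102 mm above the worktop, 30 mm higher than the block's top.
- specimen: Plaster block 62 x 68 x 58 mm (x, y, z), loose in the bed, axes as the bed's. Origin: centre of its underside, 14 mm above the worktop. Its front (-x) face starts 16 to 20 mm behind the slots' mid-plane; pulled, it slides 8 to 12 mm forward onto the seated bar. The gauge is screwed to it; together 0.42 kg (varies by 20 %).
- sleeve_mouth (a point): Centre of the open end of the gauge's blue sleeve, where the rod comes out along the block's -x. The sleeve is 24 mm in diameter (steel end ring 26), fixed to the block, its axis 43 mm above the worktop, its mouth 58 mm in front of the block's front face.
- gauge_grip (a point): Middle of the black grip on the rod's end, axes as the block's: a round handle along x, 18 mm diameter over 32 mm, with a 24 mm collar on the sleeve side and a 28 mm flange on the outer end. Axis 43 mm above the worktop; at rest 36 mm in front of the sleeve's mouth, clear of the bed's plate.
- gauge_rod (a joint): How far the rod is pulled out of the sleeve (m): 0 at rest, stop at 0.060. An inner spring draws it back: 2 N at 0 and 0.2 N more per mm (10 N at 0.040). Thin black rings come out at 0.010, 0.020 and 0.030; the 8 mm wide red band starts to show at 0.032 and is just fully out at 0.040. Beyond 0.053 the anchor is overloaded.
- timer: White bench timer 20 x 68 x 60 mm, standing behind the work; bystander. Origin under its centre.
- next_block: Smaller plaster block 60 x 55 x 40 mm, waiting its turn; bystander. Origin under its centre.
- amber_bottle: Amber glass bottle with blue cap, 60 mm diameter, 133 mm high; bystander. Origin under its centre.
Not all that is in view belongs to the job. Leave any yellow look-alike of the retaining_bar alone.

How it is judged:
On the way:
1. the retaining bar stands fully down in both slots, let go, while the rod is still in (z of retaining_bar in the frame of bar_seat between -0.003 and 0.004 m and x of retaining_bar in the frame of bar_seat between -0.005 and 0.005 m and y of retaining_bar in the frame of bar_seat between -0.01 and 0.01 m and angle between the y axis of retaining_bar and the y axis of bed, either way round below 0.06 rad and angle between retaining_bar's own z axis and vertical below 0.08 rad and contact force between the fingers and retaining_bar below 0.2 N and linear speed of retaining_bar below 0.02 m/s and value of joint gauge_rod below 0.01 m), for 0.2 s.
At the end, for the whole second after the job is handed in: Fingers hold the rod pulled out 36.5 to 46.5 mm, steady; the block, within 7 deg of level, bears on the bar with over 4 N; the bar, free of the arm, sits in both slots (4 mm in height, 5 across, 10 along, 3.4 deg in line, 4.6 deg upright); bystanders within 30 mm (z of retaining_bar in the frame of bar_seat between -0.003 and 0.004 m and x of retaining_bar in the frame of bar_seat between -0.005 and 0.005 m and y of retaining_bar in the frame of bar_seat between -0.01 and 0.01 m and angle between the y axis of retaining_bar and the y axis of bed, either way round below 0.06 rad and angle between retaining_bar's own z axis and vertical below 0.08 rad and value of joint gauge_rod between 0.0365 and 0.0465 m and contact force between the fingers and specimen above 3 N and contact force between retaining_bar and specimen above 4 N and contact force between the arm and retaining_bar below 0.5 N and linear speed of specimen below 0.01 m/s and angle between specimen's own z axis and vertical below 0.12 rad and distance of each of timer, next_block, amber_bottle from where it was at the start of the episode below 0.03 m); the arm keeps its last pose, push and grip.
It fails at once if the anchor is overloaded: rod pulled out beyond 53 mm (value of joint gauge_rod above 0.053 m).
It fails at once if the block is dragged out of the bed or tipped (x of specimen in the frame of bed below 0.025 m or angle between specimen's own z axis and vertical above 0.3 rad).
It fails at once if a bystander is knocked away or over (distance of any of timer, next_block, amber_bottle from where it was at the start of the episode above 0.05 m).
It also fails if it takes over 58 s, if anything falls off the work surface, if the arm or the gripper's body presses on something with over 40 N, if the wrist force passes 120 N, or if a joint passes its speed limit or range.

## Working session

There is one attempt and no reset: what is moved stays moved. The work goes in short steps, Python scripts to look and compute and a shell command to move; the robot and the scene stay as the last step left them, time stands still between calls to the robot, and variables do not carry over. Pictures are saved under pics/ and viewed, about 8 in all and at most 12, crops included, and the job is handed in when it is done.

```bash
mkdir -p pics; ls; cat > h.py <<'E'
from rig import manip, viewer, job
import numpy as np, cv2
from scipy.spatial.transform import Rotation as R
def cloud(d):
    z=d["range_z"]; K=d["intrinsics"]; T=np.array(d["world_from_camera"])
    v,u=np.mgrid[:z.shape[0],:z.shape[1]]
    p=np.stack([(u-K[0][2])/K[0][0]*z,-(v-K[1][2])/K[1][1]*z,-z],-1)
    w=p@T[:3,:3].T+T[:3,3]; w[z==0]=np.nan
    return w
def rot(s):
    q=s["ee_rot"]; return R.from_quat([q[1],q[2],q[3],q[0]]).as_matrix()
E
python3 - <<'E'
from h import *
s=manip.get_state(); print({k:np.round(v,3) for k,v in s.items()})
for n in ("scene","top"):
    d=viewer.get_image(n); np.save(n+".npy",d,allow_pickle=True); cv2.imwrite(f"pics/{n}0.png",d["frame"])
    print(np.round(d["intrinsics"],1),np.round(d["world_from_camera"],3))
E
```

```text
pics
{'clock': np.float64(0.0), 'qpos': array([-1.259,  0.277,  1.506, -0.   ,  1.361, -0.121]), 'qd': array([-0.   , -0.   ,  0.001, -0.   , -0.   , -0.001]), 'effort': array([ 1.0000e-03, -4.1677e+01, -2.4580e+01, -0.0000e+00,  1.1000e-02,
        0.0000e+00]), 'position': array([ 0.241, -0.521,  0.23 ]), 'ee_rot': array([-0.001,  0.977,  0.215, -0.   ]), 'contact_force': array([0.128, 0.05 , 0.714]), 'moment': array([-0.025, -0.054,  0.021]), 'width': np.float64(0.086)}
[[485.8   0.  279.6]
 [  0.  485.8 208.8]
 [  0.    0.    1. ]] [[-0.487  0.663 -0.568 -0.219]
 [-0.873 -0.384  0.3    0.409]
 [-0.019  0.642  0.766  1.132]
 [ 0.     0.     0.     1.   ]]
[[467.    0.  277.1]
 [  0.  467.  206.9]
 [  0.    0.    1. ]] [[-2.400e-02  9.930e-01 -1.120e-01  4.530e-01]
 [-1.000e+00 -2.400e-02  1.000e-03  1.600e-02]
 [-2.000e-03  1.120e-01  9.940e-01  1.254e+00]
 [ 0.000e+00  0.000e+00  0.000e+00  1.000e+00]]
```

View pics/top0.png

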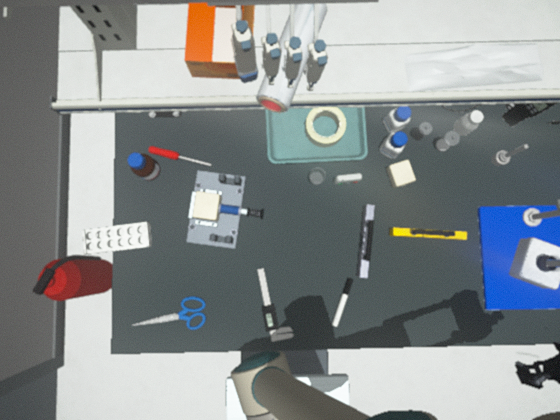

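View pics/scene0.png

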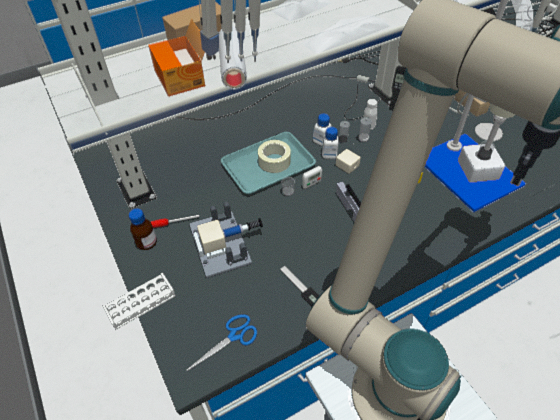

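Candidates for the bar, in the top image: the grey steel bar with handle at (367,240), the yellow look-alike at (430,233), and the marker-like strips at (266,300) and (343,303). I choose the steel one at (367,240). The bed is at (216,208), with the grip pointing to image-right (world −y). Next is a close crop and the measurement.

```bash
cat > m.py <<'E'
from h import *
d=np.load("top.npy",allow_pickle=True).item(); f=d["frame"]; w=cloud(d)
a=cv2.resize(f[160:260,170:280],None,fx=4,fy=4,interpolation=cv2.INTER_CUBIC); b=cv2.resize(f[190:290,340:440],None,fx=4,fy=4,interpolation=cv2.INTER_CUBIC)
cv2.imwrite("pics/crop1.png",cv2.resize(np.hstack([a,b]),(800,380)))
hsv=cv2.cvtColor(f,cv2.COLOR_BGR2HSV)
def roi(u0,u1,v0,v1):
    m=np.zeros(f.shape[:2],bool); m[v0:v1,u0:u1]=1; return m
def rep(n,m):
    p=w[m]; p=p[~np.isnan(p[:,0])]
    c,(wd,ht),an=cv2.minAreaRect((p[:,:2]*1000).astype(np.float32))
    box=cv2.boxPoints((c,(wd,ht),an)); e=[box[1]-box[0],box[2]-box[1]]; l=max(e,key=np.linalg.norm)
    print(n,len(p),"rect c",np.round(c,1),"size",np.round((wd,ht),1),"long dir deg",np.round(np.degrees(np.arctan2(l[1],l[0])),1),"mean",np.round(p.mean(0),4),"z",np.round(np.percentile(p[:,2],[2,50,98]),3))
z=w[...,2]
print("table z",np.nanmedian(z[roi(290,340,190,260)]))
B=roi(350,385,195,290)
rep("bar all",B&(z>.015)); rep("bar handle",B&(z>.062))
D=roi(180,275,165,255)
rep("plate",D&(z>.008)&(z<.022)); rep("posts",D&(z>.06)&(hsv[...,2]<110))
for s,(u0,u1,v0,v1) in dict(pt=(215,250,165,195),pb=(205,240,225,255)).items(): rep(s,roi(u0,u1,v0,v1)&(z>.04))
rep("block",roi(180,225,185,225)&(z>.06)&(hsv[...,2]>150))
bl=D&(hsv[...,0]>100)&(hsv[...,0]<125)&(hsv[...,1]>120); rep("sleeve",bl)
rep("grip",roi(243,270,200,222)&(z>.03))
E
python3 m.py
```

```text
table z 0.00151167946138564
bar all 750 rect c [ 480.6 -210.6] size [ 37.6 224.5] long dir deg -13.8 mean [ 0.4936 -0.2111  0.0521] z [0.017 0.046 0.084]
bar handle 212 rect c [ 497.6 -215.4] size [ 12.8 103.5] long dir deg -8.3 mean [ 0.4971 -0.2145  0.0806] z [0.073 0.081 0.085]
plate 2095 rect c [586.  155.1] size [231.6 218.8] long dir deg 84.4 mean [0.5884 0.1734 0.0154] z [0.01  0.015 0.021]
posts 80 rect c [581.6 113.4] size [120.  168.4] long dir deg -8.5 mean [0.5888 0.1404 0.0704] z [0.061 0.072 0.076]
pt 127 rect c [646.2 139.8] size [56.1 58.4] long dir deg -12.2 mean [0.6613 0.1376 0.0677] z [0.042 0.072 0.079]
pb 100 rect c [511.4 159.9] size [55.8 15.9] long dir deg 81.0 mean [0.5112 0.1593 0.0698] z [0.044 0.073 0.078]
block 647 rect c [596.6 195.4] size [63.1 67.8] long dir deg -8.2 mean [0.5961 0.1955 0.0732] z [0.067 0.073 0.078]
sleeve 118 rect c [586.1 138.9] size [42.6 17.5] long dir deg 81.1 mean [0.5856 0.1389 0.055 ] z [0.049 0.055 0.06 ]
grip 152 rect c [576.1  77.9] size [53.2 26.3] long dir deg 85.5 mean [0.5773 0.0757 0.0518] z [0.044 0.052 0.059]
```

View pics/crop1.png

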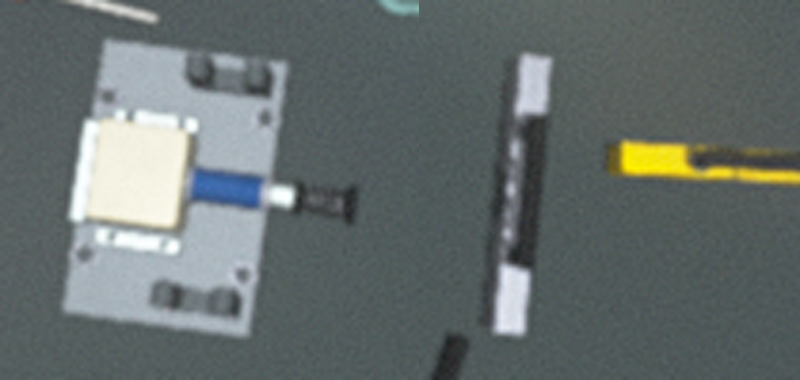

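The crop confirms the choice: steel bar with black bow handle. It is nearly parallel to the slots: bar at −8.3°, bed y-axis at about −8.5°. The estimated seat is (0.589, 0.148), and the plate, post and block sizes agree with the description. Moving to hover over the bar.

```bash
cat >> h.py <<'E'
def go(x,y,z,yaw,show=True):
    """print shift in tool axes and rz (deg) to bring tool y line (world, deg, mod 180) to yaw, tool down"""
    s=manip.get_state(); M=rot(s); d=M.T@(np.array([x,y,z])-s["position"])
    cur=np.degrees(np.arctan2(M[1,1],M[0,1])); t=-((yaw-cur+90)%180-90)
    tilt=M.T@np.cross(M[:,2],[0,0,-1])
    print("shift",np.round(d,4),"rz",round(t,2),"tilt fix deg",np.round(np.degrees(tilt),2),"clock",round(float(s["clock"]),2),"q",np.round(s["qpos"],2),"F",np.round(s["contact_force"],1))
E
python3 -c "
from h import *
go(.4975,-.2152,.18,81.6)"
python3 -m crank '[[0.05,-0.023,0.006,0,0,4],[0.1,-0.046,0.012,0,0,9],[0.15,-0.07,0.02,0,0,14],[0.2,-0.094,0.028,0,0,19],[0.25,-0.118,0.035,0,0,24],[0.3,-0.142,0.042,0,0,28],[0.34,-0.16,0.048,0,0,31],[0.361,-0.17,0.051,0,0,33.3],[0.361,-0.17,0.051,0,0,33.3],[0.361,-0.17,0.051,0,0,33.3]]' 1 60
python3 - <<'E'
from h import *
go(.4975,-.2152,.18,81.6)
s=manip.get_state(); d=viewer.get_image("wrist"); d["state"]=s; np.save("w1.npy",d,allow_pickle=True); cv2.imwrite("pics/w1.png",d["frame"])
print(d["intrinsics"],np.round(d["mount"],4))
E
```

```text
shift [ 0.3613 -0.1704  0.0509] rz 33.2 tilt fix deg [-0.09 -0.01  0.  ] clock 0.1 q [-1.26  0.28  1.51 -0.    1.36 -0.12] F [ 0.4 -0.1  0.4]
clock: 1.35
position: [0.4969, -0.2161, 0.1797]
ee_rot: [-0.001, 0.997, -0.074, -0.001]
contact_force: [0.2, -0.2, 0.7]
width: 0.0857
shift [ 0.0005 -0.001  -0.0003] rz -0.07 tilt fix deg [-0.06  0.09 -0.  ] clock 1.35 q [-0.54  0.26  1.66  0.    1.22  1.18] F [ 0.2 -0.2  0.7]
[[325.1922621    0.         280.41889271]
 [  0.         325.1922621  208.42309401]
 [  0.           0.           1.        ]] [[ 4.000e-04  9.546e-01  2.979e-01  7.700e-02]
 [ 1.000e+00 -4.000e-04 -2.000e-04  4.000e-04]
 [-1.000e-04  2.979e-01 -9.546e-01 -1.424e-01]
 [ 0.000e+00  0.000e+00  0.000e+00  1.000e+00]]
```

```bash
cat >> h.py <<'E'
def wcloud(d,s):
    z=d["range_z"]; K=d["intrinsics"]; v,u=np.mgrid[:z.shape[0],:z.shape[1]]
    a=(u-K[0][2])/K[0][0]; b=(v-K[1][2])/K[1][1]; r=np.hypot(a,b)+1e-9; t=np.tan(r)/r
    p=np.stack([a*t*z,-b*t*z,-z],-1); p[(z==0)|(r>1.35)]=np.nan
    M=np.array(d["mount"]); p=p@M[:3,:3].T+M[:3,3]
    return p@rot(s).T+s["position"]
def rect(n,p):
    p=p[~np.isnan(p[:,0])]; c,sz,an=cv2.minAreaRect((p[:,:2]*1000).astype(np.float32))
    box=cv2.boxPoints((c,sz,an)); l=max([box[1]-box[0],box[2]-box[1]],key=np.linalg.norm)
    print(n,len(p),"c",np.round(c,1),"size",np.round(sz,1),"dir",np.round(np.degrees(np.arctan2(l[1],l[0])),2),"med",np.round(np.median(p,0),4))
E
python3 - <<'E'
from h import *
d=np.load("w1.npy",allow_pickle=True).item(); w=wcloud(d,d["state"]); z=w[...,2]
near=(abs(w[...,0]-.497)<.13)&(abs(w[...,1]+.215)<.04)
print("table",np.nanmedian(z[(abs(z)<.01)]))
rect("handle",w[near&(z>.072)&(z<.09)]); rect("bartop",w[near&(z>.037)&(z<.05)])
E
```

```text
table -0.00015674439415591657
handle 1917 c [ 498.3 -215.1] size [ 12.1 102.4] dir -8.17 med [ 0.503  -0.2159  0.0795]
bartop 2570 c [ 497.8 -214.9] size [ 20.5 188.6] dir -8.15 med [ 0.5455 -0.22    0.0437]
```

View pics/w1.png

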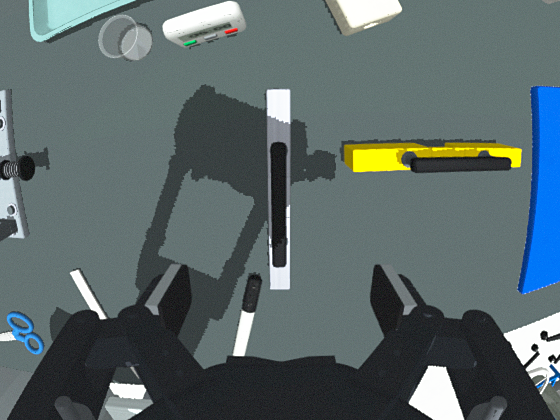

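Sizes match exactly (12×102 handle, 20×189 bar). The wrist picture shows the handle at (279,205) centred between the open fingers. Going down to grasp it.

```bash
python3 -c "
from h import *
go(.498,-.215,.056,81.84)"
python3 -m crank '[[0.0005,-0.001,0.04,0,0,-0.3],[0.0009,-0.0012,0.08,0,0,-0.3],[0.001,-0.0012,0.11,0,0,-0.3],[0.001,-0.0012,0.1235,0,0,-0.3],[0.001,-0.0012,0.1235,0,0,-0.3],[0.001,-0.0012,0.1235,0,0,-0.3]]' 1 60
python3 -m crank '[[0,0,0,0,0,0],[0,0,0,0,0,0],[0,0,0,0,0,0],[0,0,0,0,0,0],[0,0,0,0,0,0],[0,0,0,0,0,0],[0,0,0,0,0,0],[0,0,0,0,0,0]]' 0 60
```

```text
shift [ 0.0012 -0.0014  0.1238] rz -0.36 tilt fix deg [-0.06  0.07  0.  ] clock 1.4 q [-0.54  0.26  1.66  0.    1.22  1.18] F [-1.1 -0.8  0. ]
clock: 2.15
position: [0.4987, -0.2161, 0.0576]
ee_rot: [0.0, 0.997, -0.072, 0.001]
contact_force: [0.3, 0.3, 0.8]
width: 0.0854
clock: 3.15
position: [0.4987, -0.2159, 0.0578]
ee_rot: [-0.0, 0.997, -0.072, 0.001]
contact_force: [-1.2, 1.7, 4.9]
width: 0.0109
```

```bash
python3 -m crank '[[0,0,-0.03,0,0,0],[0,0,-0.07,0,0,0],[0,0,-0.11,0,0,0],[0,0,-0.13,0,0,0],[0,0,-0.13,0,0,0]]' 0 60
python3 -c "
from h import *
go(.576,.058,.185,81.6)"
```

```text
clock: 3.78
position: [0.4989, -0.2166, 0.188]
ee_rot: [0.001, 0.997, -0.072, 0.001]
contact_force: [0.1, -0.5, -5.3]
width: 0.0105
shift [ 0.0369 -0.2828  0.0028] rz 0.15 tilt fix deg [ 0.06 -0.15 -0.  ] clock 3.77 q [-0.54  0.26  1.64  0.    1.24  1.18] F [ 0.1 -0.5 -5.3]
```

```bash
python3 -m crank '[[0.003,-0.025,0,0,0,0],[0.008,-0.065,0,0,0,0],[0.014,-0.11,0,0,0,0],[0.02,-0.155,0,0,0,0],[0.026,-0.2,0,0,0,0],[0.032,-0.24,0,0,0,0],[0.035,-0.27,0.002,0,0,0],[0.037,-0.282,0.003,0,0,0.1],[0.037,-0.282,0.003,0,0,0.1],[0.037,-0.282,0.003,0,0,0.1]]' 0 60
python3 - <<'E'
from h import *
s=manip.get_state(); d=viewer.get_image("wrist"); d["state"]=s; np.save("w2.npy",d,allow_pickle=True); cv2.imwrite("pics/w2.png",d["frame"])
t=viewer.get_image("top"); np.save("top2.npy",t,allow_pickle=True)
w=wcloud(d,s); z=w[...,2]
go(.576,.058,.185,81.6)
e=np.array([.989,-.147]); n=np.array([.147,.989])  # bed y-line, bed x
X=(w[...,:2]-[.589,.148])@n; Y=(w[...,:2]-[.589,.148])@e
print("top post px"); m=(abs(abs(Y)-.078)<.02)&(abs(X)<.045)&(z>.045)&(z<.082)
for sg in (-1,1): rect("post %d"%sg,w[m&(Y*sg>0)])
rect("block",w[(abs(X-.047)<.045)&(abs(Y)<.05)&(z>.068)&(z<.078)])
held=(abs((w[...,:2]-s["position"][:2])@n)<.03)&(z>.09)&(z<.125)
rect("held",w[held])
E
```

```text
clock: 5.03
position: [0.5755, 0.0559, 0.1842]
ee_rot: [0.001, 0.997, -0.073, 0.001]
contact_force: [0.7, 0.2, -5.5]
width: 0.0107
shift [-0.0001 -0.0021 -0.0003] rz -0.03 tilt fix deg [ 0.1  -0.14 -0.  ] clock 5.12 q [-0.02  0.31  1.58 -0.    1.25  1.7 ] F [ 1.1 -0.5 -4.8]
top post px
post -1 1066 c [511.1 160.9] size [56.7 18. ] dir 81.85 med [0.5148 0.1491 0.0674]
post 1 984 c [664.7 136.2] size [55.9 16.4] dir 81.33 med [0.6643 0.1248 0.0714]
block 4220 c [596.3 196.5] size [62.6 68.3] dir -9.23 med [0.5979 0.1932 0.0717]
held 0 c [0. 0.] size [0. 0.] dir 0.0 med [nan nan nan]
  return _methods._mean(a, axis=axis, dtype=dtype,
  ret = um.true_divide(
```

View pics/w2.png

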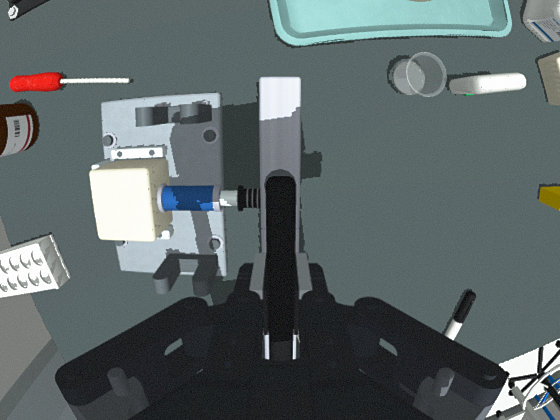

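```bash
python3 - <<'E'
from h import *
d=np.load("w2.npy",allow_pickle=True).item(); s=d["state"]; w=wcloud(d,s); z=w[...,2]
n=np.array([.159,.987]); e=np.array([.987,-.159])
q=w[...,:2]-s["position"][:2]; X=q@n; Y=q@e
m=(abs(X)<.03)&(z>.15)&(z<.18)&(Y>.06)&(Y<.12)
rect("held end",w[m]); print("top z",np.nanpercentile(z[m],[5,50,95]))
p=w[m]; print("far end Y",np.nanpercentile(Y[m],[98,99.5]))
t=np.load("top2.npy",allow_pickle=True).item(); w=cloud(t); z=w[...,2]
q=w[...,:2]-s["position"][:2]; X=q@n; Y=q@e
m=(abs(X)<.02)&(z>.155)&(z<.19)&(abs(Y)<.13)
for a,b in ((-.13,-.06),(.06,.13)): 
    k=m&(Y>a)&(Y<b); print("top",k.sum(),np.nanmedian(X[k]),np.nanmin(Y[k]),np.nanmax(Y[k]),np.nanmedian(z[k]))
go(.5879,.1486,.184,81.85-.99)
E
```

```text
held end 2864 c [651.3  44.7] size [19.9 33.2] dir -8.37 med [0.6513 0.0446 0.1702]
top z [0.1690517  0.17022295 0.17134765]
far end Y [0.09253729 0.09306305]
top 136 -0.0021328300824939163 -0.09555642139802253 -0.060376413140209806 0.17202744093592115
  return np.nanmean(a, axis, out=out, keepdims=keepdims)
Traceback (most recent call last):
ValueError: zero-size array to reduction operation fmin which has no identity
```

Bed line is −9.15° (posts 155.6 mm apart, as expected), with the seat at (587.9, 148.6). The held bar's centre is 1.7 mm off the TCP along its length. Moving over the slots.

```bash
python3 -c "
from h import *
go(.5896,.1483,.150,80.85)"
```

```text
shift [ 0.0001 -0.0935  0.0345] rz 0.72 tilt fix deg [ 0.1  -0.14 -0.  ] clock 5.12 q [-0.02  0.31  1.58 -0.    1.25  1.7 ] F [ 1.1 -0.5 -4.8]
```

```bash
python3 -m crank '[[0,-0.02,0,0,0,0.2],[0,-0.05,0,0,0,0.5],[0,-0.075,0.005,0,0,0.8],[0,-0.09,0.015,0.05,-0.1,0.8],[0,-0.0955,0.025,0.1,-0.14,0.8],[0,-0.0955,0.035,0.1,-0.14,0.8],[0,-0.0955,0.035,0.1,-0.14,0.8],[0,-0.0955,0.035,0.1,-0.14,0.8]]' 0 60
python3 - <<'E'
from h import *
s=manip.get_state(); d=viewer.get_image("wrist"); d["state"]=s; np.save("w3.npy",d,allow_pickle=True); cv2.imwrite("pics/w3.png",d["frame"])
w=wcloud(d,s); z=w[...,2]; go(.5896,.1483,.150,80.85)
n=np.array([.159,.987]); e=np.array([.987,-.159])
q=w[...,:2]-[.5879,.1486]; X=q@n; Y=q@e
m=(abs(X)<.025)&(abs(z-s["position"][2]+.0138)<.006)&(Y>.06)&(Y<.12)
rect("held end",w[m]); print("z",np.nanmedian(z[m]),"X",np.nanpercentile(X[m],[1,99]),"Ymax",np.nanpercentile(Y[m],99.5))
for sg in (-1,1):
    m=(abs(Y*sg-.078)<.014)&(abs(X)<.035)&(z>.06)&(z<.08)
    if m.sum():
        for b,k in (("front",m&(X<0)),("back",m&(X>0))):
            if k.sum(): print(sg,b,k.sum(),"X",np.nanpercentile(X[k],[1,50,99]).round(4),"Y",np.nanpercentile(Y[k],[1,99]).round(4))
E
```

```text
clock: 6.12
position: [0.59, 0.1496, 0.1497]
ee_rot: [0.0, 0.997, -0.081, 0.0]
contact_force: [0.2, -0.5, -5.0]
width: 0.0105
shift [-0.0003  0.0015 -0.0001] rz -0.12 tilt fix deg [-0.   -0.05 -0.  ] clock 6.17 q [ 0.13  0.38  1.56 -0.    1.2   1.87] F [ 0.7 -0.1 -4.5]
held end 3025 c [664.7 137.4] size [19.9 35. ] dir -9.29 med [0.6647 0.1374 0.1357]
z 0.1356678561407551 X [-0.00860441  0.01098327] Ymax 0.09495453151036662
1 front 481 X [-0.0269 -0.0189 -0.013 ] Y [0.0703 0.0859]
1 back 458 X [0.015  0.0214 0.0283] Y [0.0704 0.0859]
```

View pics/w3.png

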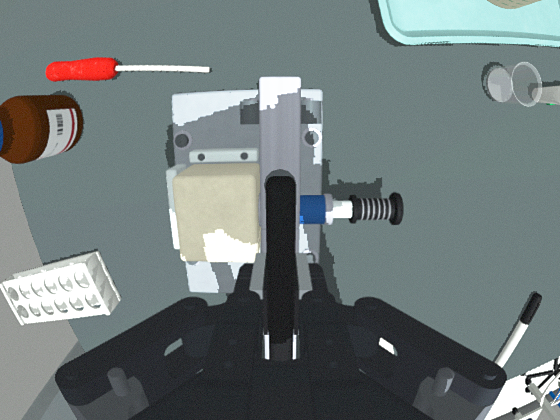

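Bar centred to within 0.5 mm over the slots: bar X −8.6..11.0 against cheeks −26.9..28.3 mm. Lowering.

```bash
python3 -m crank '[[0,0.0005,0.008,0,0,0],[0,0.0005,0.016,0,0,0],[0,0.0005,0.024,0,0,0],[0,0.0005,0.032,0,0,0],[0,0.0005,0.038,0,0,0],[0,0.0005,0.044,0,0,0],[0,0.0005,0.05,0,0,0],[0,0.0005,0.055,0,0,0],[0,0.0005,0.058,0,0,0],[0,0.0005,0.058,0,0,0]]' 0 60
```

```text
clock: 7.42
position: [0.59, 0.1492, 0.0917]
ee_rot: [0.0, 0.997, -0.081, 0.0]
contact_force: [0.5, 0.2, -4.1]
width: 0.0107
```

Still free, 6 mm to go.

```bash
python3 -m crank '[[0,0,0.002,0,0,0],[0,0,0.004,0,0,0],[0,0,0.0055,0,0,0],[0,0,0.0065,0,0,0],[0,0,0.0065,0,0,0]]' 0 60
```

```text
clock: 8.05
position: [0.59, 0.1494, 0.0858]
ee_rot: [-0.0, 0.997, -0.081, 0.0]
contact_force: [-1.3, 0.3, -1.3]
width: 0.0106
```

Touching down (the weight is off). Release, check, then lift.

```bash
python3 -m crank '[[0,0,0.0005,0,0,0],[0,0,0.0005,0,0,0],[0,0,0.0005,0,0,0],[0,0,0.0005,0,0,0],[0,0,0.0005,0,0,0],[0,0,0.0005,0,0,0]]' 0.5 60
python3 -m crank '[[0,0,-0.01,0,0,0],[0,0,-0.04,0,0,0],[0,0,-0.08,0,0,0],[0,0,-0.12,0,0,0],[0,0,-0.14,0,0,0],[0,0,-0.14,0,0,0],[0,0,-0.14,0,0,0]]' 0.5 60
python3 - <<'E'
from h import *
s=manip.get_state(); d=viewer.get_image("wrist"); d["state"]=s; np.save("w4.npy",d,allow_pickle=True); cv2.imwrite("pics/w4.png",d["frame"])
w=wcloud(d,s); z=w[...,2]
n=np.array([.159,.987]); e=np.array([.987,-.159])
q=w[...,:2]-[.5879,.1486]; X=q@n; Y=q@e
k=(abs(X)<.013)&(abs(abs(Y)-.075)<.022)&(z>.06)&(z<.085)
rect("bar top",w[(abs(X)<.015)&(abs(Y)<.1)&(z>.067)&(z<.08)]); 
print("bar top z",[np.nanmedian(z[(abs(X)<.008)&(abs(Y-c)<.006)&(z>.05)&(z<.09)]).round(4) for c in (-.09,-.06,.06,.09)])
rect("handle",w[(abs(X)<.015)&(abs(Y)<.06)&(z>.1)&(z<.115)]); print(np.nanmedian(z[(abs(X)<.015)&(abs(Y)<.06)&(z>.1)&(z<.115)]))
rect("block",w[(abs(X-.047)<.04)&(abs(Y)<.04)&(z>.068)&(z<.08)])
m=(X<-.045)&(X>-.12)&(abs(Y)<.025)&(z>.03)&(z<.07); rect("rod+grip",w[m])
c=X[m]; 
for a in np.arange(-.110,-.045,.005):
    kk=m&(abs(X-a)<.0025)
    if kk.sum()>3: print(round(a,3),kk.sum(),"Ymid",round(float(np.nanmin(Y[kk])+np.nanmax(Y[kk]))/2,4),"w",round(float(np.nanmax(Y[kk])-np.nanmin(Y[kk])),4),"zmax",np.nanmax(z[kk]).round(4))
E
```

```text
clock: 8.8
position: [0.59, 0.1494, 0.0853]
ee_rot: [-0.0, 0.997, -0.081, 0.0]
contact_force: [-0.1, -0.1, -0.1]
width: 0.043
clock: 9.68
position: [0.5893, 0.1493, 0.2245]
ee_rot: [0.0, 0.997, -0.081, -0.0]
contact_force: [0.2, -1.0, 0.5]
width: 0.0425
bar top 2583 c [588.8 148.4] size [ 29.6 189.5] dir -8.94 med [0.6352 0.145  0.0717]
bar top z [np.float64(0.0716), np.float64(0.0719), np.float64(0.072), np.float64(0.0717)]
handle 1689 c [589.1 149.9] size [ 11.7 103.1] dir -8.98 med [0.5936 0.1492 0.1075]
0.10746686239284185
block 4567 c [594.4 192.3] size [71.7 79.9] dir -8.26 med [0.5977 0.1937 0.0717]
rod+grip 932 c [576.9  77.9] size [53.  26.7] dir 83.45 med [0.5796 0.0763 0.0503]
-0.1 5 Ymid 0.0033 w 0.0041 zmax 0.0551
-0.095 120 Ymid 0.0014 w 0.0268 zmax 0.0578
-0.09 120 Ymid 0.0018 w 0.0246 zmax 0.0575
-0.085 78 Ymid 0.0018 w 0.0156 zmax 0.0525
-0.08 74 Ymid 0.0016 w 0.0156 zmax 0.0529
-0.075 72 Ymid 0.0018 w 0.0154 zmax 0.0527
-0.07 82 Ymid 0.0021 w 0.0166 zmax 0.0529
-0.065 83 Ymid 0.002 w 0.0163 zmax 0.0529
-0.06 83 Ymid 0.002 w 0.0224 zmax 0.0558
-0.055 115 Ymid 0.0018 w 0.0224 zmax 0.0553
-0.05 69 Ymid 0.001 w 0.0139 zmax 0.0511
```

View pics/w4.png

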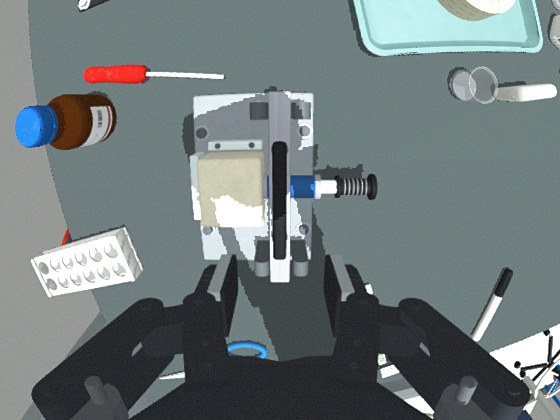

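The bar is down: top at 72 mm at four points, upright and in line, and released. The grip is at (0.5777, 0.0738). Moving over it with the tool turned 90°.

```bash
python3 -c "
from h import *
go(.5777,.0738,.10,80.85)"
python3 -m crank '[[0,0.006,0,0,0,-9],[0,0.014,0,0,0,-18],[0,0.022,0,0,0,-27],[0,0.03,0,0,0,-36],[0,0.038,0,0,0,-45],[0,0.046,0,0,0,-54],[0,0.054,0.01,0,0,-63],[0,0.062,0.02,0,0,-72],[0,0.07,0.03,0,0,-81],[0,0.0765,0.05,0,0,-90],[0,0.0765,0.08,0,0,-90],[0,0.0765,0.11,0,0,-90],[0,0.0765,0.123,0,0,-90],[0,0.0765,0.123,0,0,-90]]' 0.7 60
python3 - <<'E'
from h import *
go(.5777,.0738,.024,-9.15)
s=manip.get_state(); d=viewer.get_image("wrist"); d["state"]=s; np.save("w5.npy",d,allow_pickle=True); cv2.imwrite("pics/w5.png",d["frame"])
w=wcloud(d,s); z=w[...,2]
n=np.array([.159,.987]); e=np.array([.987,-.159])
q=w[...,:2]-[.5879,.1486]; X=q@n; Y=q@e
m=(X<-.045)&(X>-.12)&(abs(Y)<.02)&(z>.03)&(z<.06); rect("rod+grip",w[m])
for a in np.arange(-.102,-.045,.003):
    kk=m&(abs(X-a)<.0015)
    if kk.sum()>3: print(round(a,3),kk.sum(),"Ymid",round(float(np.nanmin(Y[kk])+np.nanmax(Y[kk]))/2,4),"w",round(float(np.nanmax(Y[kk])-np.nanmin(Y[kk])),4),"zmax",np.nanmax(z[kk]).round(4))
E
```

```text
shift [0.0011 0.0763 0.124 ] rz -0.12 tilt fix deg [ 0.03  0.1  -0.  ] clock 9.72 q [0.13 0.33 1.44 0.   1.37 1.87] F [ 0.3  0.2 -0.1]
clock: 11.48
position: [0.5757, 0.0737, 0.0997]
ee_rot: [-0.001, 0.762, 0.648, -0.002]
contact_force: [1.2, -0.1, 0.5]
width: 0.0597
shift [0.0004 0.0023 0.0757] rz -0.12 tilt fix deg [-0.27  0.06  0.  ] clock 11.47 q [ 0.01  0.39  1.69 -0.    1.07  0.17] F [ 1.2 -0.1  0.5]
rod+grip 2454 c [578.4  77.9] size [52.8 27.6] dir 79.46 med [0.5777 0.0768 0.0504]
-0.096 117 Ymid 0.0012 w 0.0276 zmax 0.0576
-0.093 376 Ymid 0.0013 w 0.0275 zmax 0.0579
-0.09 107 Ymid 0.0014 w 0.0202 zmax 0.053
-0.087 120 Ymid 0.0013 w 0.018 zmax 0.053
-0.084 106 Ymid 0.0013 w 0.0178 zmax 0.0523
-0.081 123 Ymid 0.0013 w 0.0178 zmax 0.0537
-0.078 120 Ymid 0.0013 w 0.0177 zmax 0.0531
-0.075 110 Ymid 0.0006 w 0.0176 zmax 0.0526
-0.072 134 Ymid 0.0009 w 0.0183 zmax 0.0534
-0.069 123 Ymid 0.001 w 0.0181 zmax 0.0527
-0.066 117 Ymid 0.0013 w 0.0174 zmax 0.0526
-0.063 141 Ymid 0.001 w 0.018 zmax 0.0526
-0.06 94 Ymid 0.001 w 0.0228 zmax 0.055
-0.057 284 Ymid 0.001 w 0.0228 zmax 0.0558
-0.054 113 Ymid 0.0013 w 0.0183 zmax 0.0541
-0.051 109 Ymid 0.001 w 0.0139 zmax 0.0504
-0.048 105 Ymid 0.001 w 0.0138 zmax 0.051
```

View pics/w5.png

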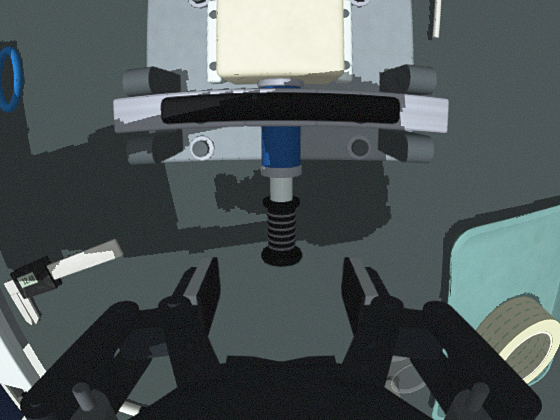

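Grip barrel at X −90.5..−60.5 mm, Ø18, axis 43–44 mm high. Descend and close.

```bash
python3 -m crank '[[0.0002,0.001,0.02,-0.2,0,0],[0.0004,0.0017,0.045,-0.3,0,0],[0.0004,0.0017,0.065,-0.3,0,-0.1],[0.0004,0.0017,0.0755,-0.3,0,-0.1],[0.0004,0.0017,0.0755,-0.3,0,-0.1],[0.0004,0.0017,0.0755,-0.3,0,-0.1]]' 0.7 60
python3 -m crank '[[0,0,0,0,0,0],[0,0,0,0,0,0],[0,0,0,0,0,0],[0,0,0,0,0,0],[0,0,0,0,0,0],[0,0,0,0,0,0]]' 0 60
python3 -c "
from h import *
go(.5771,.0737,.024,-9.15)
go(.5771-.159*.03,.0737-.987*.03,.024,-9.15)"
```

```text
clock: 12.28
position: [0.5792, 0.0739, 0.0264]
ee_rot: [0.002, 0.761, 0.648, 0.002]
contact_force: [0.4, -0.1, 0.1]
width: 0.0598
clock: 13.02
position: [0.5789, 0.0738, 0.0264]
ee_rot: [0.002, 0.761, 0.648, 0.001]
contact_force: [-1.1, -1.5, 0.9]
width: 0.0165
shift [-0.0004 -0.0018  0.0024] rz -0.01 tilt fix deg [0.27 0.03 0.  ] clock 13.03 q [ 0.01  0.47  1.77 -0.    0.9   0.17] F [-1.1 -1.5  0.9]
shift [-0.0304 -0.0018  0.0024] rz -0.01 tilt fix deg [0.27 0.03 0.  ] clock 13.03 q [ 0.01  0.47  1.77 -0.    0.9   0.17] F [-1.1 -1.5  0.9]
```

Gripped (16.5 mm opening on the Ø18 barrel, force small). Pulling 40 mm slowly, then measuring.

```bash
python3 -m crank '[[-0.003,0,0,0,0,0],[-0.006,0,0,0,0,0],[-0.009,0,0,0,0,0],[-0.012,-0.0005,0,0,0,0],[-0.015,-0.001,0,0,0,0],[-0.018,-0.001,0,0,0,0],[-0.021,-0.001,0,0,0,0],[-0.024,-0.001,0,0,0,0],[-0.027,-0.001,0,0,0,0],[-0.03,-0.001,0,0,0,0],[-0.033,-0.001,0,0,0,0],[-0.036,-0.001,0,0,0,0],[-0.039,-0.001,0,0,0,0],[-0.04,-0.001,0,0,0,0],[-0.04,-0.001,0,0,0,0]]' 0 60
cat > p.py <<'E'
from h import *
import sys
s=manip.get_state(); d=viewer.get_image("wrist"); d["state"]=s; f=d["frame"]; cv2.imwrite(f"pics/{sys.argv[1]}.png",f[60:320,180:400] if 0 else f)
w=wcloud(d,s); z=w[...,2]; go(.5771,.0737,.024,-9.15)
n=np.array([.159,.987]); e=np.array([.987,-.159])
q=w[...,:2]-[.5879,.1486]; X=q@n; Y=q@e
hsv=cv2.cvtColor(f,cv2.COLOR_BGR2HSV); H,S,V=cv2.split(hsv)
ax=(abs(Y)<.02)&(z>.03)&(z<.07)
red=ax&((H<8)|(H>172))&(S>120)&(V>60); blue=ax&(H>100)&(H<130)&(S>120)&(X<0)
for nm,m in (("red",red),("blue",blue)):
    if m.sum()>3: print(nm,m.sum(),"X",np.nanpercentile(X[m],[2,98]).round(4))
for a in np.arange(-.10,-.02,.002):
    k=ax&(abs(X-a)<.001)
    if k.sum()>3: print(round(a,3),k.sum(),"w",round(float(np.nanmax(Y[k])-np.nanmin(Y[k])),4),"BGR",np.median(f[k],0).astype(int))
print("TCP X",(s["position"][:2]-[.5879,.1486])@n)
bl=(abs(Y)<.05)&(X>.005)&(X<.09)&(z>.066)&(z<.08)&(V>120)&(S<90); rect("block",w[bl])
rect("barends",w[(abs(X)<.015)&(abs(Y)>.088)&(abs(Y)<.1)&(z>.066)&(z<.08)])
print("bar top z",[np.nanmedian(z[(abs(X)<.008)&(abs(Y-c)<.006)&(z>.05)&(z<.09)]).round(4) for c in (-.09,-.06,.06,.09)])
E
python3 p.py w6
```

```text
clock: 14.9
position: [0.5718, 0.0355, 0.0265]
ee_rot: [0.001, 0.762, 0.648, 0.002]
contact_force: [2.7, 7.9, 1.5]
width: 0.016
shift [ 0.0386 -0.0009  0.0026] rz -0.08 tilt fix deg [ 0.28 -0.09 -0.  ] clock 14.95 q [-0.06  0.46  1.79  0.    0.89  0.1 ] F [2.2 7.4 0.5]
blue 5846 X [-0.0428 -0.0094]
-0.1 72 w 0.0342 BGR [29 27 26]
-0.098 166 w 0.0241 BGR [29 27 26]
-0.096 452 w 0.024 BGR [28 27 26]
-0.094 405 w 0.0223 BGR [31 30 30]
-0.092 145 w 0.0134 BGR [193 192 179]
-0.09 143 w 0.0133 BGR [192 193 179]
-0.088 154 w 0.0133 BGR [193 193 180]
-0.086 159 w 0.0136 BGR [192 193 179]
-0.084 153 w 0.0135 BGR [192 193 179]
-0.082 161 w 0.0135 BGR [193 193 178]
-0.08 166 w 0.0134 BGR [192 193 178]
-0.078 158 w 0.0133 BGR [192 192 179]
-0.076 168 w 0.0132 BGR [192 194 179]
-0.074 165 w 0.0132 BGR [192 192 179]
-0.072 173 w 0.0131 BGR [192 193 180]
-0.07 171 w 0.0139 BGR [91 92 87]
-0.068 185 w 0.014 BGR [190 191 177]
-0.066 179 w 0.0134 BGR [193 193 179]
-0.064 183 w 0.0138 BGR [192 193 179]
-0.062 181 w 0.0138 BGR [192 192 178]
-0.06 191 w 0.0141 BGR [106 106  99]
-0.058 188 w 0.014 BGR [18
[... 234 characters left out ...]
28]
-0.044 374 w 0.0247 BGR [138 131 127]
-0.042 363 w 0.0234 BGR [120  71  33]
-0.04 310 w 0.0233 BGR [120  71  34]
-0.038 367 w 0.0232 BGR [120  71  33]
-0.036 354 w 0.0242 BGR [119  72  34]
-0.034 342 w 0.0242 BGR [119  71  34]
-0.032 357 w 0.024 BGR [120  71  34]
-0.03 339 w 0.0232 BGR [121  73  35]
-0.028 339 w 0.0237 BGR [124  74  36]
-0.026 350 w 0.0236 BGR [127  78  40]
-0.024 339 w 0.0236 BGR [206 121  53]
-0.022 344 w 0.0236 BGR [209 123  53]
TCP X -0.11422755549130077
block 0 c [0. 0.] size [0. 0.] dir 0.0 med [nan nan nan]
barends 1169 c [587.8 146.9] size [ 20.3 191.5] dir -8.85 med [0.6743 0.1408 0.0717]
bar top z [np.float64(0.0718), np.float64(0.0718), np.float64(0.0719), np.float64(0.0718)]
  return _methods._mean(a, axis=axis, dtype=dtype,
  ret = um.true_divide(
```

View pics/w6.png

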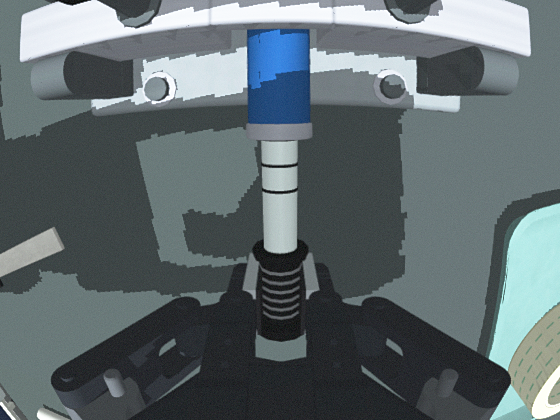

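Bar is bearing on the posts, with its top still at 72 mm. Rings 10 and 20 are out; ring 20 is 10 mm from the mouth, so the rod is at about 29.5–30 mm. The 7.9 N force agrees with the spring. About 12 mm more.

```bash
python3 -m crank '[[-0.002,0,0,0,0,0],[-0.004,0,0,0,0,0],[-0.006,0,0,0,0,0],[-0.008,0,0,0,0,0],[-0.01,0,0,0,0,0],[-0.0115,0,0,0,0,0],[-0.0118,0,0,0,0,0],[-0.0118,0,0,0,0,0],[-0.0118,0,0,0,0,0],[-0.0118,0,0,0,0,0]]' 0 60
python3 p.py w7 2>/dev/null| grep -v "\[19\|\[12\|29 27"
```

```text
clock: 16.2
position: [0.57, 0.0256, 0.0265]
ee_rot: [0.0, 0.762, 0.647, 0.003]
contact_force: [2.9, 9.7, 0.7]
width: 0.016
shift [ 0.0486 -0.0008  0.0027] rz -0.18 tilt fix deg [ 0.27 -0.27  0.  ] clock 16.25 q [-0.08  0.45  1.8   0.01  0.88  0.08] F [1.5 9.6 0.7]
red 754 X [-0.0565 -0.0495]
blue 5784 X [-0.0427 -0.0084]
-0.1 146 w 0.0133 BGR [212 212 197]
-0.098 157 w 0.0132 BGR [213 213 199]
-0.096 149 w 0.0136 BGR [213 213 198]
-0.094 157 w 0.0135 BGR [212 213 198]
-0.092 165 w 0.0134 BGR [211 213 198]
-0.09 163 w 0.0134 BGR [211 213 197]
-0.088 163 w 0.0133 BGR [212 213 198]
-0.086 165 w 0.0132 BGR [212 213 198]
-0.084 166 w 0.0132 BGR [213 212 198]
-0.082 166 w 0.0131 BGR [212 213 198]
-0.08 170 w 0.0139 BGR [91 92 86]
-0.078 184 w 0.014 BGR [210 209 195]
-0.076 186 w 0.0139 BGR [211 213 197]
-0.074 190 w 0.0138 BGR [211 213 197]
-0.072 177 w 0.0138 BGR [213 213 198]
-0.07 185 w 0.014 BGR [91 91 85]
-0.068 195 w 0.0141 BGR [210 210 195]
-0.066 191 w 0.0136 BGR [212 213 197]
-0.064 184 w 0.0141 BGR [211 213 197]
-0.062 195 w 0.0139 BGR [211 212 197]
-0.06 197 w 0.0138 BGR [86 87
[... 282 characters left out ...]
 0.0255 BGR [151 143 139]
-0.042 339 w 0.0241 BGR [132  79  37]
-0.04 339 w 0.0233 BGR [136  82  39]
-0.038 342 w 0.0232 BGR [139  84  43]
-0.036 338 w 0.0236 BGR [222 132  57]
-0.034 344 w 0.0236 BGR [226 136  58]
-0.032 347 w 0.0236 BGR [226 136  59]
-0.03 331 w 0.0241 BGR [226 136  59]
-0.028 339 w 0.0235 BGR [227 136  60]
-0.026 324 w 0.0238 BGR [226 137  60]
-0.024 335 w 0.0238 BGR [225 135  59]
-0.022 333 w 0.0237 BGR [226 137  59]
TCP X -0.12429100035423017
block 0 c [0. 0.] size [0. 0.] dir 0.0 med [nan nan nan]
barends 813 c [586.9 143.2] size [ 16.2 192.3] dir -9.72 med [0.5002 0.151  0.0716]
bar top z [np.float64(0.0718), np.float64(0.0717), np.float64(0.0717), np.float64(0.0717)]
```

View pics/w7.png

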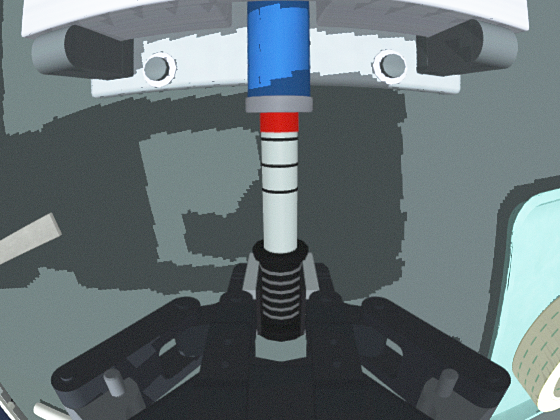

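Red band is about 7.5–8 mm out and still touching the ring at (280,112), so the rod is at about 39.5–40 mm. A touch more.

```bash
python3 -m crank '[[-0.001,0,0,0,0,0],[-0.002,0,0,0,0,0],[-0.0022,0,0,0,0,0],[-0.0022,0,0,0,0,0],[-0.0022,0,0,0,0,0],[-0.0022,0,0,0,0,0],[-0.0022,0,0,0,0,0],[-0.0022,0,0,0,0,0]]' 0 60
python3 p.py w8 2>/dev/null| grep -v "^-0.0[234789]\|^-0.1"; python3 - <<'E'
import cv2
cv2.imwrite("pics/w8c.png",cv2.resize(cv2.imread("pics/w8.png")[0:280,180:380],None,fx=2,fy=2))
E
```

```text
clock: 17.25
position: [0.5697, 0.0252, 0.0264]
ee_rot: [-0.001, 0.763, 0.647, 0.005]
contact_force: [3.5, 9.1, 0.3]
width: 0.0162
shift [ 0.049  -0.0007  0.0028] rz -0.25 tilt fix deg [ 0.27 -0.45  0.  ] clock 17.3 q [-0.08  0.45  1.8   0.01  0.88  0.08] F [2.7 9.4 0.9]
red 798 X [-0.057  -0.0496]
blue 5755 X [-0.0428 -0.0084]
-0.068 188 w 0.0137 BGR [214 214 199]
-0.066 180 w 0.0136 BGR [212 213 198]
-0.064 199 w 0.0141 BGR [211 212 197]
-0.062 197 w 0.014 BGR [214 215 200]
-0.06 193 w 0.0138 BGR [81 81 76]
-0.058 204 w 0.0141 BGR [205 206 200]
-0.056 201 w 0.0146 BGR [ 22  30 199]
-0.054 192 w 0.0145 BGR [ 23  31 199]
-0.052 225 w 0.0142 BGR [ 23  32 200]
-0.05 216 w 0.0243 BGR [ 32  37 191]
TCP X -0.12471566041263905
block 0 c [0. 0.] size [0. 0.] dir 0.0 med [nan nan nan]
barends 786 c [587.  143.1] size [ 15.9 191.2] dir -9.64 med [0.5001 0.151  0.0715]
bar top z [np.float64(0.0718), np.float64(0.0717), np.float64(0.0715), np.float64(0.0716)]
```

View pics/w8c.png

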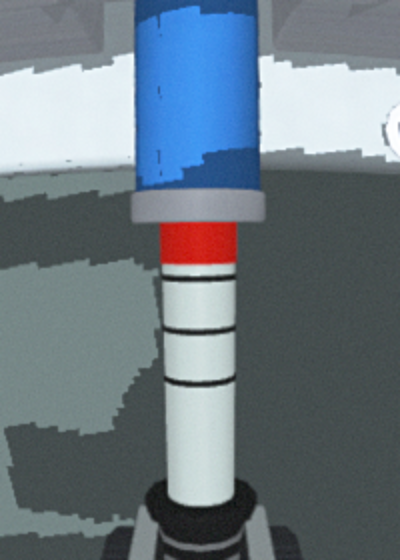

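The arm gives about 1.8 mm under the load, so the tool advanced only 0.4 mm; one last correction.

```bash
python3 -m crank '[[-0.0012,0,0,0,-0.1,0],[-0.0022,0,0,0,-0.2,0],[-0.003,0,0,0,-0.3,0],[-0.0033,0,0,0,-0.4,0],[-0.0033,0,0,0,-0.4,0],[-0.0033,0,0,0,-0.4,0],[-0.0033,0,0,0,-0.4,0],[-0.0033,0,0,0,-0.4,0],[-0.0033,0,0,0,-0.4,0],[-0.0033,0,0,0,-0.4,0]]' 0 60
python3 p.py w9 2>/dev/null| grep -v "^-0.0[234789]\|^-0.1"; python3 - <<'E'
from h import *
t=viewer.get_image("top"); w0=cloud(np.load("top.npy",allow_pickle=True).item()); w=cloud(t); z=w[...,2]
for n,(u0,u1,v0,v1) in dict(timer=(335,365,168,188),next=(385,418,155,190),bottle=(125,162,148,182)).items():
    for q in (w0,w):
        r=q[v0:v1,u0:u1].reshape(-1,3); print(n,np.nanmean(r[r[:,2]>.02],0).round(3))
rect("block",w[185:230,175:235][(z[185:230,175:235]>.066)&(t["frame"][185:230,175:235].min(-1)>130)])
s=manip.get_state(); print(s["position"],s["contact_force"],s["width"],np.abs(s["qd"]).max())
E
```

```text
clock: 18.55
position: [0.5695, 0.0238, 0.0264]
ee_rot: [0.0, 0.763, 0.646, 0.003]
contact_force: [3.5, 9.4, 0.3]
width: 0.016
shift [ 0.0505 -0.0008  0.0027] rz -0.33 tilt fix deg [ 0.28 -0.25 -0.  ] clock 18.6 q [-0.08  0.45  1.8   0.01  0.88  0.08] F [2.7 9.9 0.8]
red 798 X [-0.0584 -0.0509]
blue 5547 X [-0.0427 -0.0099]
-0.068 186 w 0.0141 BGR [212 213 198]
-0.066 200 w 0.014 BGR [213 213 199]
-0.064 191 w 0.014 BGR [212 213 198]
-0.062 190 w 0.0143 BGR [152 151 141]
-0.06 213 w 0.0142 BGR [208 208 197]
-0.058 195 w 0.0146 BGR [ 27  34 200]
-0.056 216 w 0.015 BGR [ 24  32 200]
-0.054 205 w 0.0146 BGR [ 24  32 201]
-0.052 188 w 0.0141 BGR [ 20  29 199]
-0.05 266 w 0.0241 BGR [165 159 182]
TCP X -0.12613241993817254
block 0 c [0. 0.] size [0. 0.] dir 0.0 med [nan nan nan]
barends 723 c [587.3 142. ] size [ 15.1 191.4] dir -10.12 med [0.4998 0.1513 0.0716]
bar top z [np.float64(0.0717), np.float64(0.0716), np.float64(nan), np.float64(0.0718)]
timer [ 0.66  -0.172  0.054]
timer [ 0.66  -0.172  0.054]
next [ 0.674 -0.315  0.04 ]
next [ 0.674 -0.315  0.04 ]
bottle [0.702 0.348 0.088]
bottle [0.702 0.348 0.089]
block 767 c [593.7 176.6] size [ 82.4 115.6] dir -7.75 med [0.5952 0.1803 0.0735]
[0.56950988 0.02378639 0.02644687] [2.82027448 9.58992307 0.47513156] 0.016096771904055684 0.002554432909519833
```

The band is now fully out with a sliver of white behind it (rod about 41.5 mm, force about 10 N). The arm is steady, the bar is seated and the bystanders have not moved. Handing in.

```bash
python3 -c "
from rig import job
print(job.sign_off())"
```

```text
the job is handed in; nothing more can be done
None
```

I lowered the steel bar into both slots over the sleeve and let go. I then took the gauge grip, pulled it straight out to the red band, and handed in at about 18.6 s while still holding the load.

**Last checks:**
- **Rod:** the band is fully out, at about 41.5 mm, read from the rings and band edges (well below 53 mm). The measured force of about 10 N agrees with the spring.
- **Bar:** its top was at 71.6–71.8 mm at the three points I could read; the fourth gave no reading in the final view. After release it read about 72 mm at all four. It has moved about 2 mm forward within the slot play, as it should when bearing on the posts.
- **Bystanders:** the timer, the next block and the bottle have not moved by more than 1 mm.
- **Arm:** steady, with joint speeds below 0.003 rad/s.

**Checks that failed or disagreed:**
- **Block:** the direct fit of the block failed in the loaded views, because the wrist camera could not see it and the top-view mask merged it with other parts. I inferred that it bears on the bar from the force and from the sleeve mouth having moved 9.6 mm.
- **Bar ends:** in the last two wrist views the bar-end fit was partly cut off (15–16 mm thick instead of 20), so I did not rely on its position or angle.

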